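Put a reagent jar back in the dry box and latch its lid

ROBOT

A 6-joint arm with a two-finger parallel gripper is mounted at the origin on the work surface. World frame = base frame: x ahead of the robot, y to its left, z up, the work surface at z = 0. Lengths are in m, angles in rad, forces in N, time in s.
With the tool pointing down it reaches from about 0.35 to 0.975 m from the base axis. Payload 4.9 kg.
Tool frame: the origin (TCP) lies at the very end of the fingers, on their centre line; the grasp point (between the pads) lies 19 mm behind it; z points along the fingers, y is the line along which they close (so a half turn about z gives the same grasp; the last joint's range is limited). The gripper opens to 85 mm and grips with 20 to 120 N. Pads are 22 mm wide; open, the fingers measure 114 mm over their backs; the gripper's body (76 mm by 85 mm) begins 54 mm behind the grasp point. The pads swing forward as they close: fully open they stand 13 mm farther back than shut.
Start: joints at [1.081, 0.053, 1.613, -0, 1.476, -0.119], TCP at [0.226, 0.583, 0.209] pointing down, gripper open.
Joint ranges: [-3.01, 3.01], [-1.01, 2.22], [0.06, 2.58], [-1.02, 4.17], [0.09, 2.62], [-3.14, 3.14]. Speed limits (rad/s): [2.57, 2.57, 3.14, 3.14, 3.14, 3.14].

INTERFACE

Orientations are given as a rotation vector (axis times angle).
In Python, from station import ctrl gives the robot as it stands.
- The arm moves only by the shell command python3 -m crank 'ROWS' [OPENING] [FORCE]. ROWS is text: rows parted by semicolons, each of 4 numbers parted by spaces: the shift along the world's x, y, z in units of 0.5 m (1.0 is 0.5 m), then the turn about the world's z in units of 90 degrees (1.0 is 90 degrees). In form: x y z turn; .... A call has exactly 5 rows; each row shifts and turns the commanded pose from where the row before left it; what a row does not reach is not made up. A row lasts 1/12 s, in which the tool goes at most 41.7 mm and 7.16 degrees, less where a joint would pass 70% of its speed; a pose out of reach is approached as far as the arm can. A call with a number of a shift or a turn outside -1 to 1 is refused whole. A call with a gripper value outside its range is refused whole. OPENING is the opening in per cent of the stroke, from 0 (shut) to 100 (fully open), set as the call begins (- or left out, the last holds). The fingers move at their own pace and stop on an object; FORCE is the grip in N (left out, the last holds). Time passes only in rows, so rows that do not move let the fingers close, or fill a call up. It gives the time, the measured TCP pose, the force, the opening and the grip force at its end, in the units of the state.
- ctrl.get_obs(): the state, without advancing time (a new reading comes with each control period).
- ctrl.get_image(name): name is "scene" or "top" or "wrist"; returns (picture, depth): 420x560x3 uint8, red, green, blue; 420x560 float32, m along the optical axis (not along the pixel's ray), 0 where there is no reading.
- ctrl.get_calibration(name): a dict with "fx", "fy", "cx", "cy" (pixels), "extrinsics" (4x4, takes a point from world to camera coordinates). Camera axes: x right, y down, z forward; pixel columns grow to the right and rows downward; lengths in m; the calibration is good to about 2 mm. A picture is of the moment at which its call begins: read the wrist's pose just before it. get_calibration takes no time and is no camera call; for the wrist camera it gives the pose at the moment of the call.
- ctrl.finish_job(): hands the job in; it is judged then, once.
The state is a dict: "t": time; "q": joint angles; "dq": joint speeds; "effort": joint torques, N m; "tool_pos": TCP position; "tool_rot": TCP orientation; "contact_force": force on the tool from outside, world axes, zero at the start; "wrist_torque": the same for the moment, N m; "opening": finger opening in m; "grip_force": force on a finger pad.
Only numpy, scipy, OpenCV 4.12 (cv2) and the standard library are available. Lean on these libraries where they do the work, as an engineer would, in place of code of your own. Each camera call takes 0.05 s, during which the arm holds its last target. There are 200 camera calls.

TASK

Put the white jar with the orange cap back in the dry box, standing upright on the floor of the box, then swing the lid down onto its rubber seal. Press the lid down with the wing knob and, keeping it pressed, turn the knob clockwise until the hidden tongue is behind the front frame edge and comes up against its stop, then let go; do not slam the lid, crush the seal or force the knob past its stop, and leave everything else on the bench where it is.

Things in the scene. Friction and masses are not known exactly. Their poses are not given: they have to be found in the camera images.
- jar_mid (a point): centre of the jar to put away: white, round, orange screw cap, 48 mm in diameter, 82 mm tall (the cap, as wide, is its top 20 mm), about 0.15 kg; the point is on its axis 41 mm above its underside. It stands upright on the bench on one side of the dry box; a like jar with a green cap stands on the other side.
- dry_box: dry box (desiccator), fixed: white shell 200 mm deep (its x), 250 mm wide (its y), with a steel frame round its mouth, top 120 mm above the bench. Origin on the bench under its centre; the -x side (round gauge) is the front, the lid's hinge is along the +x edge. Mouth: x -68 to +90, y -110 to +110 mm. A grey metal canister 46 mm across, 68 mm tall stands inside at x +62, y +88 mm.
- dry_box_floor (a point): a free spot on the inside floor of the dry box, 12 mm above the bench, at x -15, y -35 mm of the box: a good place for the jar, with free air above while the lid stands open.
- lid (a joint): lid angle, rad: 0 = lying on the unsqueezed seal, 1.5 to 1.75 = standing open as found; below 0 = pressed into the seal. The lid is a flat blue plate 248 mm wide, 5 mm thick, its free edge 198 mm from the hinge line; a friction hinge (0.4 N m) holds it at any angle, so 2 to 4 N at the free edge swings it.
- lid_hinge (a point): middle of the lid's hinge line, 129 mm above the bench (level with the shut lid's underside), 100 mm to the +x of the dry box's origin; the line is parallel to the box's y axis.
- lid_front_edge (a point): middle of the outer edge of the lid's free side, 198 mm from the hinge line, 5 mm out from its inner face; 134 mm above the bench when shut. While the lid stands open its outer face, with the knob, looks away from the robot.
- wing_mid (a point): middle of the knob's yellow wing, on the knob's axis, 20 mm out from the lid's outer face and 142 mm from the hinge line, on the lid's centre line. The wing is a blade 46 mm long (point y), 11 mm thick, 7 to 33 mm out from the lid. Below it a skirt 52 mm across, 7 mm thick, turns with the knob; fingertips may press on it. A red dot marks the wing end (point -y) that lies over the tongue.
- wing_knob (a joint): knob angle, rad, growing clockwise seen from above the shut lid. 0 = wing parallel to the hinge, tongue clear of the frame; found at 0.1 to 0.4. The tongue reaches 38 mm from the axis and meets the frame edge at about 0.6. Once behind the frame it turns on to a stop pin, (rubber-sleeved) somewhere from 1.17 to 1.57. Turning takes 0.05 N m; 0.2 to 0.4 N m is firmly at the stop, over 0.7 forces it.
- frame_edge (a point): middle of the front frame edge behind which the tongue goes (underside of the frame; 26 mm in front of the knob's axis). On the unsqueezed seal the tongue is too high and strikes this edge; it passes only while the lid is pressed down 2 to 3 mm here. The keeper's height and its stop are set by hand, differ from box to box and are hidden. Let go, the lid rises until the tongue bears on the frame.
- seal: black rubber seal between frame and lid, spring-soft, origin on the hinge line. Pressing on the knob: 8 to 12 N brings the tongue low enough to pass, at about 16 N the seal is fully squeezed (5 mm at the front) and goes hard; over about 25 N on the knob (20 N on the seal's front strip) crushes it.
- green_jar: bystander: jar like the other but with a green cap, origin under its centre.
- tip_box: bystander: blue box of pipette tips 120 x 82 x 72 mm, origin under its centre.
- tube_rack: bystander: black rack of small capped tubes, 210 x 75 x 58 mm, origin under its centre.
- buffer_bottle: bystander: glass buffer bottle, blue cap, 70 mm in diameter, 170 mm tall, origin under its centre.
- pipette: bystander: hand pipette lying flat, 260 mm long along its x, about 36 mm high, origin on the bench under its middle.
- weigh_tray: bystander: white square tray 85 x 85 x 20 mm, origin under its centre.
Things that resemble listed ones, but are neither listed nor needed, are in the scene too. What is shaped like the part that bears jar_mid but purple or yellow is not meant.

How it is judged:
On the way, in this order (a step that is already met when the one before it is completed fails the run):
1. the jar stands upright on the floor of the open dry box and has been let go (x of jar_mid in the frame of dry_box between -0.075 and 0.075 m and y of jar_mid in the frame of dry_box between -0.1 and 0.1 m and z of jar_mid in the frame of dry_box below 0.06 m and angle between jar_mid's own z axis and vertical below 0.15 rad and contact force between the fingers and jar below 0.1 N and linear speed of jar below 0.03 m/s), for 0.2 s.
2. the lid has been swung down onto its seal (value of joint lid below 0.03 rad), for 0.2 s.
3. the tongue, behind the frame, has come up against its stop pin (contact force between stop_pin and anything else above 3 N and value of joint wing_knob above 1.1 rad and value of joint lid below -0.006 rad), for 0.02 s.
At the end, for the whole second after the job is handed in: The jar stands upright (within 0.15 rad) on the floor of the dry box; the lid stays down by itself on its squeezed seal (lid angle below -0.006 rad), the knob, turned until its stop was touched, is past 1.1 rad with the tongue behind the frame; all is let go and at rest (x of jar_mid in the frame of dry_box between -0.075 and 0.075 m and y of jar_mid in the frame of dry_box between -0.1 and 0.1 m and z of jar_mid in the frame of dry_box below 0.06 m and angle between jar_mid's own z axis and vertical below 0.15 rad and value of joint wing_knob above 1.1 rad and value of joint lid below -0.006 rad and linear speed of jar below 0.02 m/s and velocity of joint wing_knob below 0.05 rad/s).
It fails at once if the lid is slammed or pressed so hard that the seal carries more than 20 N (contact force between seal and anything else above 20 N).
It fails at once if the knob is forced against its stop: more than 25 N on the stop pin (contact force between stop_pin and anything else above 25 N).
It fails at once if the jar is laid over (angle between jar_mid's own z axis and vertical above 0.8 rad).
It fails at once if a bystander is moved by more than 25 mm or tipped (distance of any of green_jar, tip_box, tube_rack, buffer_bottle, pipette, weigh_tray from where it was at the start of the episode above 0.025 m or angle between any of green_jar, tip_box, tube_rack, buffer_bottle, pipette, weigh_tray's own z axis and vertical above 0.5 rad).
It also fails if it takes over 72 s, if anything falls off the work surface, if the arm or the gripper's body presses on something with over 40 N, if the wrist force passes 120 N, or if a joint passes its speed limit or range.

## Working session

There is one attempt and no reset: what is moved stays moved. The work goes in short steps, Python scripts to look and compute and a shell command to move; the robot and the scene stay as the last step left them, time stands still between calls to the robot, and variables do not carry over. Pictures are saved under pics/ and viewed, at most 10 in all, crops included, and the job is handed in when it is done.

```bash
mkdir -p pics; ls; cat > h.py <<'E'
from station import ctrl
import numpy as np, cv2
def grab(n,f):
    c=ctrl.get_calibration(n); im,d=ctrl.get_image(n)
    cv2.imwrite('pics/'+f+'.png',im[:,:,::-1]); np.savez('pics/'+f+'.npz',d=d,im=im,E=c['extrinsics'],k=[c['fx'],c['fy'],c['cx'],c['cy']])
def load(f):
    z=np.load('pics/'+f+'.npz'); return z['im'],z['d'],z['E'],z['k']
def cloud(f):
    im,d,E,k=load(f); v,u=np.mgrid[:420,:560]
    P=np.stack([(u-k[2])/k[0]*d,(v-k[3])/k[1]*d,d],-1)
    W=(P-E[:3,3])@E[:3,:3]; W[d==0]=np.nan
    return im,W
E
python3 - <<'E'
from h import *
for n in ('scene','top'): grab(n,n+'0'); print(n,ctrl.get_calibration(n))
print(ctrl.get_obs())
E
```

```text
pics
scene {'fx': 536.7696694356295, 'fy': 536.7696694356295, 'cx': 275.01528569553767, 'cy': 207.7388101057523, 'extrinsics': array([[-2.61448017e-01,  9.65217463e-01,  4.27521085e-04,
         1.02391887e-01],
       [ 7.94806224e-01,  2.15540073e-01, -5.67296698e-01,
        -3.77362165e-01],
       [-5.47656828e-01, -1.47978800e-01, -8.23513372e-01,
         1.81110636e+00],
       [ 0.00000000e+00,  0.00000000e+00,  0.00000000e+00,
         1.00000000e+00]])}
top {'fx': 412.32707583785697, 'fy': 412.32707583785697, 'cx': 280.9902650119372, 'cy': 216.97878070097084, 'extrinsics': array([[-1.90752138e-02, -9.99817980e-01, -3.77001598e-04,
         4.54306741e-02],
       [-9.94854726e-01,  1.90180440e-02, -9.95107400e-02,
         5.24527192e-01],
       [ 9.94997970e-02, -1.52312682e-03, -9.95036417e-01,
         1.33799666e+00],
       [ 0.00000000e+00,  0.00000000e+00,  0.00000000e+00,
         1.00000000e+00]])}
{'t': 0.1, 'q': array([ 1.08099300e+00,  5.33156343e-02,  1.61412862e+00,  3.96012671e-06,
        1.47604652e+00, -1.19010560e-01]), 'dq': array([-0.000104  , -0.00112625, -0.00275385,  0.0001703 , -0.00075316,
        0.00076338]), 'effort': array([-5.53008449e-04, -3.94905388e+01, -3.71362889e+01, -1.69517662e-04,
        3.91708381e-03, -1.40602546e-05]), 'tool_pos': array([0.22618862, 0.58198409, 0.20758742]), 'tool_rot': array([-5.79003833e-01, -3.08719176e+00,  2.84211604e-03]), 'contact_force': array([ 0.00066264, -0.57770401,  0.42282588]), 'wrist_torque': array([-0.02440677, -0.05412399, -0.02039335]), 'grip_force': 0.0, 'opening': 0.0854468402304474}
```

View pics/top0.png

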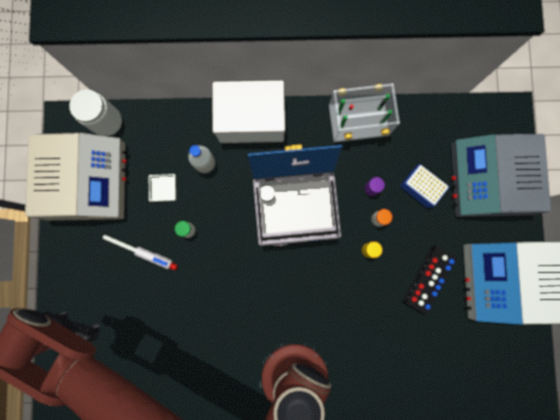

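View pics/scene0.png

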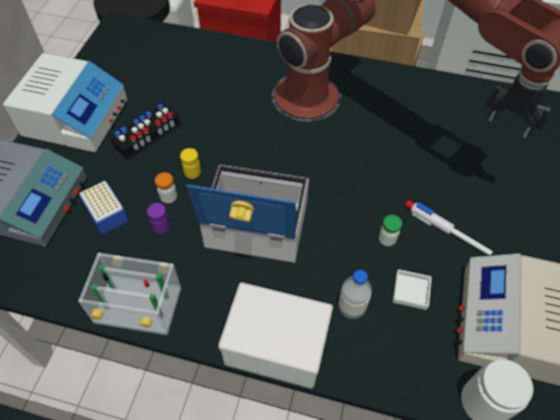

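The top view shows the orange-capped jar at (383,217), with purple (376,186) and yellow (372,250) lookalikes close by. The box mouth is centred near (297,208), its lid stands open along row ~160, and the green jar is at (184,229). Next I'll measure them.

```bash
python3 - <<'E'
from h import *
from scipy.ndimage import label
im,W=cloud('top0'); hsv=cv2.cvtColor(im,cv2.COLOR_RGB2HSV)
x,y,z=W[...,0],W[...,1],W[...,2]
def cap(nm,u,v):
    s=np.s_[v-14:v+15,u-14:u+15]; m=(z[s]>0.074)&(z[s]<.09)
    p=W[s][m]; print(nm,len(p),p.min(0).round(3),p.max(0).round(3),np.median(p,0).round(4))
    c,r=cv2.minEnclosingCircle(p[:,:2].astype(np.float32)); print('  circ',np.round(c,4),round(r,4))
cap('orange',383,217);cap('purple',376,186);cap('yellow',372,250);cap('green',184,229)
# frame rim
s=np.s_[160:255,240:350]; m=(z[s]>.112)&(z[s]<.124); p=W[s][m]
r=cv2.minAreaRect(p[:,:2].astype(np.float32)); print('rim',len(p),r, cv2.boxPoints(r).round(4).tolist(), np.median(p[:,2]))
m=(z[s]>.05)&(z[s]<.095); p=W[s][m]; print('canister',np.median(p,0))
im2,W2=cloud('scene0'); 
h=cv2.cvtColor(im2,cv2.COLOR_RGB2HSV)
s=np.s_[180:245,185:305]; w=W2[s]; hh=h[s]
m=(hh[...,0]>95)&(hh[...,0]<120)&(hh[...,1]>120)&(w[...,2]>.13); p=w[m]
print('lid n',len(p),p.min(0),p.max(0)); c=p.mean(0); U,S,V=np.linalg.svd(p-c); print(c,V,S/len(p)**.5)
m=(hh[...,0]>20)&(hh[...,0]<33)&(hh[...,1]>120)&(w[...,2]>.13); p=w[m]; print('wing',len(p),np.median(p,0),p.min(0),p.max(0))
c=p.mean(0);print(np.linalg.svd(p-c)[2])
big=cv2.resize(im2[140:270,140:320],None,fx=4.4,fy=4.4,interpolation=2); cv2.imwrite('pics/c1.png',big[:,:,::-1])
E
```

```text
orange 181 [ 0.494 -0.312  0.076] [ 0.539 -0.266  0.09 ] [ 0.5166 -0.2883  0.0819]
  circ [ 0.5162 -0.2894] 0.024
purple 180 [ 0.597 -0.293  0.074] [ 0.643 -0.246  0.089] [ 0.6196 -0.2699  0.0821]
  circ [ 0.6211 -0.2701] 0.0246
yellow 184 [ 0.391 -0.275  0.076] [ 0.435 -0.23   0.088] [ 0.4131 -0.2522  0.0822]
  circ [ 0.4132 -0.2528] 0.0239
green 182 [0.468 0.327 0.076] [0.513 0.372 0.09 ] [0.4907 0.3491 0.0826]
  circ [0.4912 0.3508] 0.0242
rim 925 ((0.5458815097808838, -0.010821089148521423), (0.2019989937543869, 0.2509344816207886), 4.470827579498291) [[0.43540000915527344, 0.10639999806880951], [0.45500001311302185, -0.14380000531673431], [0.6564000248908997, -0.12800000607967377], [0.6367999911308289, 0.12210000306367874]] 0.12031701661732265
canister [0.60652339 0.06291109 0.07806029]
lid n 3123 [ 0.63440938 -0.12752688  0.13479981] [0.6801609  0.11993888 0.32968797]
[ 0.65927211 -0.00300347  0.24323842] [[ 0.07770115 -0.9962643   0.03768264]
 [-0.12788763 -0.04744469 -0.9906532 ]
 [-0.98874025 -0.07215575  0.13109638]] [0.0757543  0.05682162 0.00120402]
wing 349 [ 0.67842633 -0.00070318  0.27479323] [ 0.6576339  -0.03923404  0.2149586 ] [0.69798001 0.02089253 0.29770551]
[[ 0.00732316 -0.99782023 -0.0655832 ]
 [ 0.72897589  0.05022118 -0.68269465]
 [ 0.6845002  -0.04280909  0.72775467]]
```

View pics/c1.png

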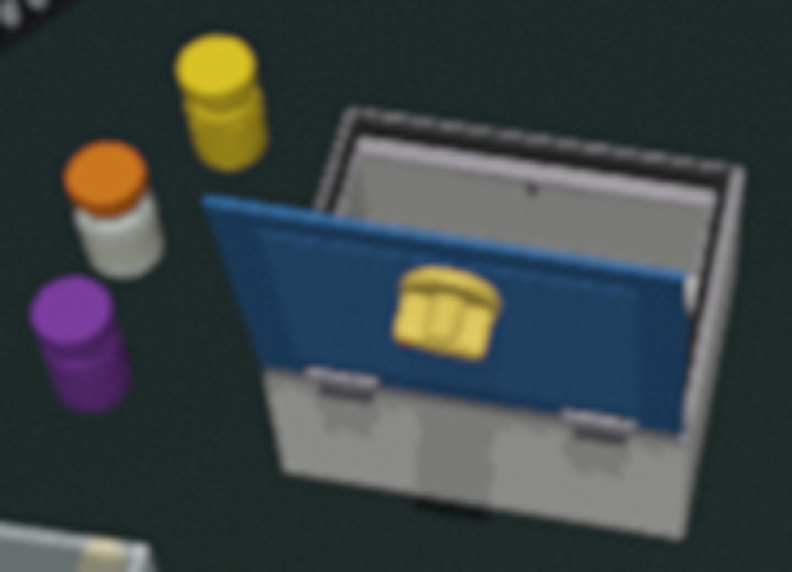

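Everything checks against the given sizes: the box centre is (0.546,-0.011) with yaw 4.5°, and the lid is at about 1.70 rad. The jar is at (0.516,-0.289). I'll move above the jar with the finger line along the box's y.

```bash
for i in 1; do
python3 -m crank '0.0232 -0.0697 0 0.0114;0.0232 -0.0697 0 0.0114;0.0232 -0.0697 0 0.0114;0.0232 -0.0697 0 0.0114;0.0232 -0.0697 0 0.0114' 100 40
python3 -m crank '0.0232 -0.0697 0 0.0114;0.0232 -0.0697 0 0.0114;0.0232 -0.0697 0 0.0114;0.0232 -0.0697 0 0.0114;0.0232 -0.0697 0 0.0114'
python3 -m crank '0.0232 -0.0697 0 0.0114;0.0232 -0.0697 0 0.0114;0.0232 -0.0697 0 0.0114;0.0232 -0.0697 0 0.0114;0.0232 -0.0697 0 0.0114'
python3 -m crank '0.0232 -0.0697 0 0.0114;0.0232 -0.0697 0 0.0114;0.0232 -0.0697 0 0.0114;0.0232 -0.0697 0 0.0114;0.0232 -0.0697 0 0.0114'
python3 -m crank '0.0232 -0.0697 0 0.0114;0.0232 -0.0697 0 0.0114;0.0232 -0.0697 0 0.0114;0.0232 -0.0697 0 0.0114;0.0232 -0.0697 0 0.0114'
python3 -m crank '0 0 0 0;0 0 0 0;0 0 0 0;0 0 0 0;0 0 0 0'
done
cat >> h.py <<'E'
def pose():
    from scipy.spatial.transform import Rotation as R
    o=ctrl.get_obs(); r=R.from_rotvec(o['tool_rot']).as_matrix()
    print('t%.2f'%o['t'],'p',o['tool_pos'].round(4),'yawY%.1f'%np.degrees(np.arctan2(r[1,1],r[0,1])),'z',r[:,2].round(3),'F',o['contact_force'].round(2),'T',o['wrist_torque'].round(3),'op%.4f g%.1f'%(o['opening'],o['grip_force']),'q',o['q'].round(2))
E
python3 -c "
from h import *
pose()"
```

```text
t: 0.52
tool_pos: [0.2843, 0.4065, 0.2079]
tool_rot: [-0.438, -3.11, 0.002]
contact_force: [0.4, -0.1, 0.6]
opening: 0.0858
grip_force: 0.0
t: 0.93
tool_pos: [0.3423, 0.2323, 0.2083]
tool_rot: [-0.298, -3.127, 0.0]
contact_force: [1.0, 1.0, 0.5]
opening: 0.0851
grip_force: 0.0
t: 1.35
tool_pos: [0.4004, 0.058, 0.2084]
tool_rot: [0.159, 3.137, 0.0]
contact_force: [0.6, -0.1, 1.4]
opening: 0.0853
grip_force: 0.0
t: 1.77
tool_pos: [0.4584, -0.1164, 0.2083]
tool_rot: [-0.019, -3.141, -0.0]
contact_force: [0.1, 0.7, 0.4]
opening: 0.0855
grip_force: 0.0
t: 2.18
tool_pos: [0.5164, -0.2905, 0.2079]
tool_rot: [0.121, -3.138, -0.001]
contact_force: [-0.0, -0.2, -0.7]
opening: 0.0855
grip_force: 0.0
t: 2.6
tool_pos: [0.5163, -0.2876, 0.2088]
tool_rot: [-0.123, 3.139, -0.0]
contact_force: [-0.8, -0.1, 0.3]
opening: 0.0855
grip_force: 0.0
t2.60 p [ 0.5163 -0.2876  0.2088] yawY94.5 z [ 0. -0. -1.] F [-0.75 -0.05  0.33] T [0.01  0.019 0.034] op0.0855 g0.0 q [-0.63 -0.03  1.69  0.    1.48 -2.28]
```

```bash

python3 -m crank '0 -0.0025 -0.067 0;0 0 -0.067 0;0 0 -0.067 0;0 0 -0.067 0;0 0 -0.067 0' >/dev/null
python3 -m crank '0 0 0 0;0 0 0 0;0 0 0 0;0 0 0 0;0 0 0 0' 40 35
python3 -m crank '0 0 0 0;0 0 0 0;0 0 0 0;0 0 0 0;0 0 0 0'
python3 -m crank '0 0 0 0;0 0 0 0;0 0 0 0;0 0 0.01 0;0 0 0.03 0'
python3 -c "
from h import *
pose()"
```

```text
t: 3.43
tool_pos: [0.5183, -0.2912, 0.0444]
tool_rot: [-0.121, 3.135, -0.005]
contact_force: [-0.2, -0.8, 3.6]
opening: 0.0467
grip_force: 36.4
t: 3.85
tool_pos: [0.5183, -0.2913, 0.0444]
tool_rot: [-0.12, 3.135, -0.005]
contact_force: [0.5, 0.4, 6.5]
opening: 0.0469
grip_force: 36.7
t: 4.27
tool_pos: [0.5149, -0.2889, 0.0594]
tool_rot: [0.12, -3.136, -0.004]
contact_force: [0.7, 0.9, -1.2]
opening: 0.0465
grip_force: 36.2
t4.27 p [ 0.5149 -0.2889  0.0594] yawY94.4 z [-0.004  0.003 -1.   ] F [ 0.72  0.94 -1.18] T [ 0.049  0.012 -0.006] op0.0465 g36.2 q [-0.64  0.11  1.81 -0.    1.22 -2.28]
```

```bash

python3 -m crank '0 0 0.05 0;0 0 0.06 0;0 0 0.06 0;0 0 0.06 0;0 0 0.05 0' >/dev/null
python3 -m crank '0.003 0.05 0 0;0.004 0.06 0 0;0.004 0.06 0 0;0.004 0.06 0 0;0.004 0.06 0 0' >/dev/null
python3 -m crank '0.006 0.06 0 0;0.006 0.06 0 0;0.004 0.04 0 0;0.002 0.03 0 0;0 0 0 0'
python3 -m crank '0 0 0 0;0 0 0 0;0 0 0 0;0 0 0 0;0 0 0 0'
python3 -c "
from h import *
pose(); grab('top','t1')"
```

```text
t: 5.52
tool_pos: [0.5347, -0.0473, 0.2012]
tool_rot: [0.126, -3.139, -0.002]
contact_force: [-0.1, 0.5, -1.4]
opening: 0.0468
grip_force: 36.4
t: 5.93
tool_pos: [0.5349, -0.0508, 0.2012]
tool_rot: [0.119, -3.139, 0.0]
contact_force: [1.0, 0.1, -1.0]
opening: 0.0466
grip_force: 36.4
t5.93 p [ 0.5349 -0.0508  0.2012] yawY94.3 z [-0. -0. -1.] F [ 0.97  0.08 -1.01] T [ 0.019 -0.031 -0.018] op0.0466 g36.4 q [-0.23 -0.15  1.82 -0.    1.47 -1.88]
```

View pics/t1.png

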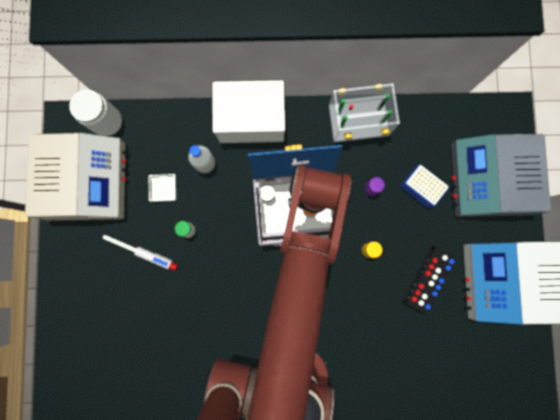

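The jar hangs over the mouth (cap visible near (313,210)) and the neighbours haven't moved. Lowering it now.

```bash

python3 -m crank '0 0.002 -0.05 0;0 0.002 -0.06 0;0 0 -0.06 0;0 0 -0.06 0;0 0 -0.03 0'
python3 -m crank '0 0 -0.008 0;0 0 -0.008 0;0 0 -0.006 0;0 0 -0.005 0;0 0 0 0'
python3 -c "
from h import *
pose()"
```

```text
t: 6.4
tool_pos: [0.5323, -0.0478, 0.067]
tool_rot: [0.12, -3.134, -0.002]
contact_force: [-1.5, 0.6, -1.9]
opening: 0.0464
grip_force: 36.4
t: 6.82
tool_pos: [0.5358, -0.0483, 0.0588]
tool_rot: [-0.121, 3.137, -0.001]
contact_force: [-0.8, -0.3, -0.8]
opening: 0.0468
grip_force: 36.4
t6.82 p [ 0.5358 -0.0483  0.0588] yawY94.4 z [ 0.002 -0.    -1.   ] F [-0.81 -0.32 -0.83] T [ 0.017  0.018 -0.019] op0.0468 g36.4 q [-0.23 -0.01  1.94 -0.    1.21 -1.88]
```

```bash

python3 -m crank '0 0 -0.002 0;0 0 -0.002 0;0 0 -0.002 0;0 0 0 0;0 0 0 0'
python3 -c "
from h import *
pose()"
```

```text
t: 7.23
tool_pos: [0.5361, -0.0482, 0.0564]
tool_rot: [-0.121, 3.137, -0.001]
contact_force: [-0.9, -0.4, 5.1]
opening: 0.0465
grip_force: 36.8
t7.23 p [ 0.5361 -0.0482  0.0564] yawY94.4 z [ 0.002 -0.    -1.   ] F [-0.89 -0.36  5.09] T [0.138 0.16  0.039] op0.0465 g36.8 q [-0.23 -0.01  1.94  0.    1.21 -1.88]
```

```bash

python3 -m crank '0 0 0 0;0 0 0 0;0 0 0 0;0 0 0.004 0;0 0 0.01 0' 80
python3 -m crank '0 0 0.03 0;0 0 0.05 0;0 0 0.07 0;0 0 0.07 0;0 0 0.07 0' >/dev/null
python3 -m crank '0 0 0.07 0;0 0 0.07 0;0 0 0.06 0;0 0 0.05 0;0 0 0.05 0' >/dev/null
python3 -c "
from h import *
pose()
im,W=cloud('top0')
for n,a in (('white',W[75:150,205:290]),('glass',W[80:145,325:400])):
    p=a[a[...,2]>.03]; print(n,np.percentile(p,[1,99],axis=0).round(3))
grab('scene','s1')
b=cv2.resize(load('s1')[0][90:270,120:360],None,fx=3.3,fy=3.3,interpolation=2); cv2.imwrite('pics/c2.png',b[:,:,::-1])"
```

```text
t: 7.65
tool_pos: [0.5341, -0.0478, 0.0608]
tool_rot: [0.121, -3.137, -0.001]
contact_force: [0.5, 0.4, -0.3]
opening: 0.0683
grip_force: 0.0
t8.48 p [ 0.5349 -0.048   0.3592] yawY94.4 z [ 0.002 -0.    -1.   ] F [ 1.15 -0.32 -0.49] T [-0.029 -0.039  0.057] op0.0685 g0.0 q [-0.23 -0.2   1.61  0.    1.73 -1.88]
white [[0.786 0.023 0.038]
 [0.947 0.245 0.138]]
glass [[ 0.78  -0.331  0.033]
 [ 0.929 -0.136  0.148]]
```

View pics/c2.png

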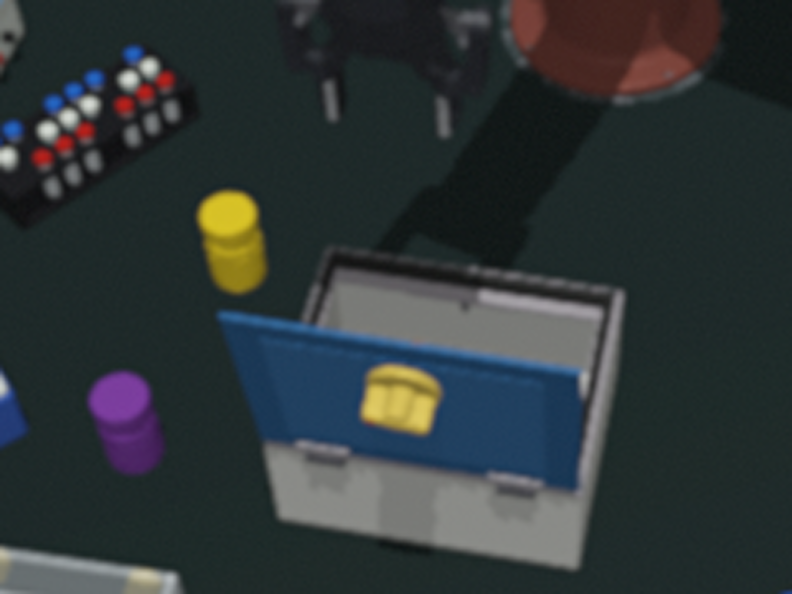

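The orange jar is off the bench and hidden behind the lid; the knob shows at (400,400) of the crop with the lid still open. I'll confirm the jar with the wrist camera, then go behind the lid.

```bash

python3 -m crank '0 0 0.04 0;0 0 0.04 0;0 0 0.02 0;0 0 0 0;0 0 0 0' 0 >/dev/null
python3 -c "
from h import *
grab('wrist','w1'); im,W=cloud('w1'); h=cv2.cvtColor(im,cv2.COLOR_RGB2HSV)
m=(h[...,0]>5)&(h[...,0]<20)&(h[...,1]>120)&(W[...,2]<.11); p=W[m]; print(len(p),np.median(p,0),p[:,2].std())"
python3 -m crank '0.06 -0.004 0 0;0.075 -0.006 0 0;0.075 -0.006 0 0;0.075 -0.006 0 0;0.076 -0.006 0 0' >/dev/null
python3 -m crank '0 0 -0.04 0;0 0 -0.05 0;0 0 -0.05 0;0 0 -0.05 0;0 0 -0.02 0'>/dev/null
python3 -m crank '0 0 0 0;0 0 0 0;0 0 0 0;0 0 0 0;0 0 0 0'>/dev/null
python3 -c "
from h import *
pose(); grab('scene','s2')
b=cv2.resize(load('s2')[0][60:300,120:420],None,fx=2.5,fy=2.5,interpolation=2); cv2.imwrite('pics/c3.png',b[:,:,::-1])"
```

```text
900 [ 0.52804751 -0.05203117  0.09317431] 0.0017626210237302658
t10.25 p [ 0.7162 -0.0621  0.3043] yawY94.4 z [ 0.004 -0.001 -1.   ] F [-0.23  0.24 -0.02] T [ 0.013 -0.008  0.02 ] op0.0003 g0.0 q [-0.19  0.23  1.26  0.    1.65 -1.84]
```

View pics/c3.png

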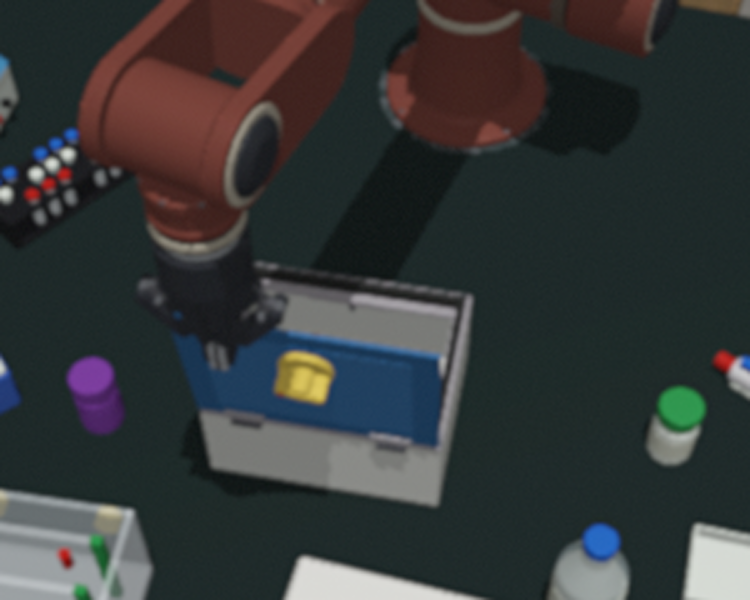

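The fingers are behind the lid at (215,350), beside the knob, and the jar reads on the floor at (0.528,-0.052) with its top at 0.093. Next I swing the lid over slowly along its arc.

```bash

python3 -m crank '-0.02 -0.0016 0 0;-0.02 -0.0016 0 0;-0.02 -0.0016 0 0;-0.02 -0.0016 0 0;-0.02 -0.0016 0 0'
python3 -m crank '-0.03 -0.0024 -0.003 0;-0.03 -0.0024 -0.003 0;-0.03 -0.0024 -0.004 0;-0.0285 -0.0023 -0.011 0;-0.0285 -0.0023 -0.011 0'
python3 -m crank '-0.0285 -0.0023 -0.011 0;-0.0247 -0.002 -0.018 0;-0.0247 -0.002 -0.018 0;-0.0247 -0.002 -0.018 0;0 0 0 0'
python3 -c "
from h import *
pose(); grab('scene','s3')
b=cv2.resize(load('s3')[0][60:300,120:420],None,fx=2.5,fy=2.5,interpolation=2); cv2.imwrite('pics/c4.png',b[:,:,::-1])"
```

```text
t: 10.72
tool_pos: [0.6653, -0.0661, 0.3028]
tool_rot: [-0.121, 3.138, -0.001]
contact_force: [0.9, 0.6, -0.5]
opening: -0.0
grip_force: 0.0
t: 11.13
tool_pos: [0.5917, -0.072, 0.2869]
tool_rot: [-0.121, 3.137, -0.001]
contact_force: [0.3, 0.2, -0.5]
opening: 0.0002
grip_force: 0.0
t: 11.55
tool_pos: [0.5387, -0.0759, 0.252]
tool_rot: [0.12, -3.137, -0.001]
contact_force: [0.3, -0.2, -0.2]
opening: 0.0
grip_force: 0.0
t11.55 p [ 0.5387 -0.0759  0.252 ] yawY94.4 z [-0.002  0.    -1.   ] F [ 0.28 -0.15 -0.25] T [ 0.015  0.016 -0.036] op0.0000 g0.0 q [-0.28 -0.16  1.75 -0.    1.56 -1.92]
```

View pics/c4.png

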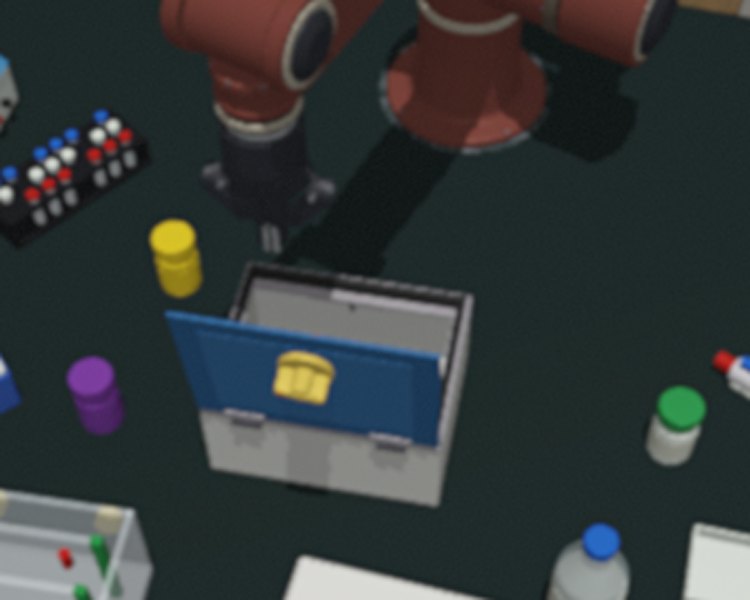

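The lid didn't move: the fingers are at (270,240) on the robot side of it, and the lid edge is unchanged at (167,313). I need to check the geometry.

```bash
python3 -c "
from h import *
im,W=cloud('s3'); E,k=load('s3')[2:]
def pr(p): c=E[:3,:3]@p+E[:3,3]; return (k[:2]*c[:2]/c[2]+k[2:]).round(1)
bx=np.array([.997,.078,0]);by=np.array([-.078,.997,0]);B=np.array([.5459,-.0108,0])
H=B+.1*bx+[0,0,.129]
for th in (1.5,1.6,1.7,1.8):
  e=H+.198*(-np.cos(th)*bx+np.array([0,0,np.sin(th)]))
  print(th,e.round(3),pr(e-.124*by),pr(e+.124*by))
print('hinge',pr(H-.124*by),pr(H+.124*by)); print('tip then',pr(np.array([.7162,-.0621,.3043])))
im2,W2=cloud('s2'); d=load('s2')[1]
print('near tip s2',W2[200:210,200:214].reshape(-1,3)[::9].round(3))
h=cv2.cvtColor(im,cv2.COLOR_RGB2HSV); m=(h[...,0]>95)&(h[...,0]<120)&(h[...,1]>120); m[:, :180]=0;m[:,305:]=0;m[:170]=0;m[245:]=0
for u in (195,210,225,270,285):
  v=np.where(m[:,u])[0]; print(u,v.min(),v.max(),W[v.min()+1,u].round(3),W[v[len(v)//2],u].round(3),W[v.max()-1,u].round(3))
"
```

```text
1.5 [ 0.632 -0.004  0.327] [191.4 172.1] [300.1 188.5]
1.6 [ 0.651 -0.003  0.327] [189.  178.8] [298.7 195.5]
1.7 [ 0.671 -0.001  0.325] [186.6 186.2] [297.2 203.2]
1.8 [0.69  0.001 0.322] [184.4 194.1] [295.6 211.4]
hinge [199.9 224.6] [296.1 240.2]
tip then [209.1 210.4]
near tip s2 [[ 0.67  -0.104  0.266]
 [ 0.726 -0.053  0.36 ]
 [ 0.726 -0.065  0.352]
 [ 0.72  -0.047  0.351]
 [ 0.726 -0.056  0.352]
 [ 0.723 -0.07   0.34 ]
 [ 0.722 -0.049  0.345]
 [ 0.727 -0.059  0.344]
 [ 0.666 -0.104  0.24 ]
 [ 0.722 -0.053  0.336]
 [ 0.726 -0.062  0.335]
 [ 0.666 -0.108  0.229]
 [ 0.727 -0.053  0.337]
 [ 0.664 -0.099  0.226]
 [ 0.663 -0.113  0.216]
 [ 0.663 -0.089  0.225]]
195 185 213 [ 0.676 -0.107  0.326] [ 0.67  -0.117  0.265] [ 0.543 -0.197 -0.001]
210 187 222 [ 0.673 -0.073  0.326] [ 0.667 -0.083  0.249] [ 0.654 -0.097  0.155]
225 191 224 [ 0.672 -0.039  0.322] [ 0.664 -0.047  0.246] [ 0.652 -0.058  0.16 ]
270 198 231 [0.665 0.062 0.323] [0.656 0.059 0.246] [0.646 0.056 0.166]
285 201 235 [0.662 0.096 0.32 ] [0.652 0.094 0.243] [0.639 0.093 0.152]
```

```bash
python3 -c "
from h import *
for f,c in (('s2',[.7162,-.0621,.3043]),('s3',[.5387,-.0759,.252])):
  im,W=cloud(f); c=np.array(c); r=W-c
  m=(abs(r[...,0])<.035)&(abs(r[...,1])<.03)&(r[...,2]>-.05)&(r[...,2]<.06)
  v,u=np.where(m); print(f,len(v),v.max()); 
  for vv in range(v.max()-25,v.max()+1,2):
    s=m[vv]; p=r[vv][s]
    if len(p): print(vv,s.sum(),np.median(p,0).round(3),im[vv][s].mean(0).astype(int))
"
```

```text
s2 112 207
198 9 [0.005 0.    0.056] [44 48 53]
200 14 [0.006 0.008 0.05 ] [56 60 65]
202 13 [0.007 0.006 0.044] [59 62 67]
204 12 [0.008 0.007 0.037] [61 66 72]
206 7 [0.009 0.004 0.031] [75 79 84]
s3 103 160
149 2 [0.004 0.    0.059] [41 42 45]
151 12 [0.005 0.004 0.057] [48 50 52]
153 12 [0.006 0.005 0.05 ] [57 59 62]
155 12 [0.009 0.007 0.043] [58 60 62]
157 10 [0.007 0.005 0.035] [62 64 66]
159 6 [0.008 0.005 0.029] [71 73 75]
```

The visible fingertips end about 28 mm above the reported TCP, so they skimmed over the lid edge. I'll check the same offset with the fingers open (picture s1), then go back behind the lid, lower.

```bash
python3 -c "
from h import *
im,W=cloud('s1'); c=np.array([.5349,-.048,.3592]); r=W-c
m=(abs(r[...,0])<.035)&(abs(r[...,1])<.07)&(r[...,2]>-.05)&(r[...,2]<.06)
v,u=np.where(m); print(len(v),v.max())
for vv in range(v.max()-9,v.max()+1,2): print(vv,r[vv][m[vv]].round(3)[::3].tolist())
"
python3 -m crank '0 0 0.04 0;0 0 0.05 0;0 0 0.05 0;0 0 0.05 0;0 0 0.036 0' >/dev/null
python3 -m crank '0.06 0.005 0 0;0.075 0.006 0 0;0.075 0.006 0 0;0.075 0.006 0 0;0.07 0.005 0 0' >/dev/null
python3 -m crank '0 0 -0.04 0;0 0 -0.05 0;0 0 -0.05 0;0 0 -0.04 0;0 0 0 0'
python3 -m crank '-0.02 -0.0016 0 0;-0.02 -0.0016 0 0;-0.016 -0.0013 0 0;0 0 0 0;0 0 0 0'
python3 -m crank '-0.02 -0.0016 0 0;-0.02 -0.0016 0 0;0 0 0 0;0 0 0 0;0 0 0 0'
python3 -c "
from h import *
pose(); grab('scene','s4')
im,W=cloud('s4')
for u in (225,270,285):
  print(u,[W[v,u].round(3).tolist() for v in range(165,205,6)])
"
```

```text
131 130
121 [[0.007, -0.046, 0.041], [0.012, -0.036, 0.048], [0.007, -0.031, 0.044], [0.0, 0.048, 0.059]]
123 [[0.007, -0.042, 0.035], [0.014, -0.031, 0.045], [0.007, 0.039, 0.058], [0.002, 0.044, 0.054], [-0.002, 0.05, 0.052]]
125 [[0.009, -0.039, 0.032], [0.008, -0.032, 0.033], [0.009, 0.044, 0.055], [0.002, 0.048, 0.049]]
127 [[0.005, 0.038, 0.043], [0.002, 0.044, 0.041]]
129 [[0.005, 0.037, 0.036], [0.002, 0.043, 0.035]]
t: 12.85
tool_pos: [0.7171, -0.0615, 0.2704]
tool_rot: [0.121, -3.131, -0.003]
contact_force: [0.2, 0.2, -0.2]
opening: -0.0002
grip_force: 0.0
t: 13.27
tool_pos: [0.6908, -0.0644, 0.2782]
tool_rot: [-0.12, 3.136, -0.001]
contact_force: [0.8, 0.9, 0.3]
opening: -0.0
grip_force: 0.0
t: 13.68
tool_pos: [0.6706, -0.0659, 0.2764]
tool_rot: [-0.121, 3.139, -0.0]
contact_force: [-0.1, 0.1, 0.0]
opening: 0.0
grip_force: 0.0
t13.68 p [ 0.6706 -0.0659  0.2764] yawY94.4 z [ 0. -0. -1.] F [-0.13  0.07  0.03] T [-0.042 -0.023 -0.037] op0.0000 g0.0 q [-0.21  0.14  1.41  0.    1.59 -1.86]
225 [[0.675, -0.029, 0.423], [0.678, -0.03, 0.407], [0.658, -0.04, 0.358], [0.678, -0.033, 0.365], [0.655, -0.045, 0.31], [0.654, -0.047, 0.285], [0.653, -0.05, 0.258]]
270 [[0.324, -0.034, 0.005], [0.344, -0.029, 0.002], [0.459, 0.004, 0.126], [0.442, -0.001, 0.076], [0.445, -0.0, 0.052], [0.649, 0.058, 0.315], [0.647, 0.057, 0.29]]
285 [[0.305, 0.008, -0.003], [0.33, 0.015, -0.001], [0.448, 0.043, 0.126], [0.467, 0.048, 0.124], [0.441, 0.042, 0.061], [0.647, 0.092, 0.325], [0.645, 0.092, 0.3]]
```

The lid now follows (about 1.6 rad). Continuing along the arc.

```bash

python3 -m crank '-0.02 -0.0016 0 0;-0.025 -0.002 -0.002 0;-0.025 -0.002 -0.003 0;-0.025 -0.002 -0.005 0;-0.0285 -0.0023 -0.011 0'
python3 -m crank '-0.0285 -0.0023 -0.011 0;-0.0285 -0.0023 -0.011 0;-0.0247 -0.002 -0.018 0;-0.0247 -0.002 -0.018 0;-0.0247 -0.002 -0.018 0'
python3 -m crank '0 0 0 0;0 0 0 0;0 0 0 0;0 0 0 0;0 0 0 0'
python3 -c "
from h import *
pose(); grab('scene','s5')
b=cv2.resize(load('s5')[0][60:300,120:420],None,fx=2.5,fy=2.5,interpolation=2); cv2.imwrite('pics/c5.png',b[:,:,::-1])
im,W=cloud('s5'); h=cv2.cvtColor(im,cv2.COLOR_RGB2HSV); m=(h[...,0]>95)&(h[...,0]<120)&(h[...,1]>120)&(W[...,2]>.13)&(abs(W[...,1])<.14); p=W[m]; p=p[abs(p[:,1]-.07)<.05]
print(len(p)); c=np.median(p,0); print(np.linalg.svd(p-p.mean(0))[2][2], p.mean(0), p.max(0),p.min(0))"
```

```text
t: 14.15
tool_pos: [0.6096, -0.0709, 0.2673]
tool_rot: [-0.121, 3.135, -0.001]
contact_force: [1.8, 0.7, 1.8]
opening: 0.0001
grip_force: 1.1
t: 14.57
tool_pos: [0.5433, -0.0762, 0.228]
tool_rot: [-0.121, 3.137, -0.0]
contact_force: [1.1, -0.6, 0.3]
opening: -0.0001
grip_force: 0.7
t: 14.98
tool_pos: [0.5437, -0.0762, 0.2284]
tool_rot: [-0.121, 3.138, -0.0]
contact_force: [0.2, -0.1, 0.1]
opening: -0.0002
grip_force: 0.0
t14.98 p [ 0.5437 -0.0762  0.2284] yawY94.4 z [ 0.001 -0.    -1.   ] F [ 0.21 -0.1   0.1 ] T [ 0.031  0.003 -0.028] op-0.0002 g0.0 q [-0.27 -0.14  1.77  0.    1.51 -1.92]
2797
[0.70349878 0.06252766 0.70794051] [0.56284744 0.06628153 0.20723181] [0.63777907 0.11517195 0.27603977] [0.49121416 0.02006048 0.13387318]
```

View pics/c5.png

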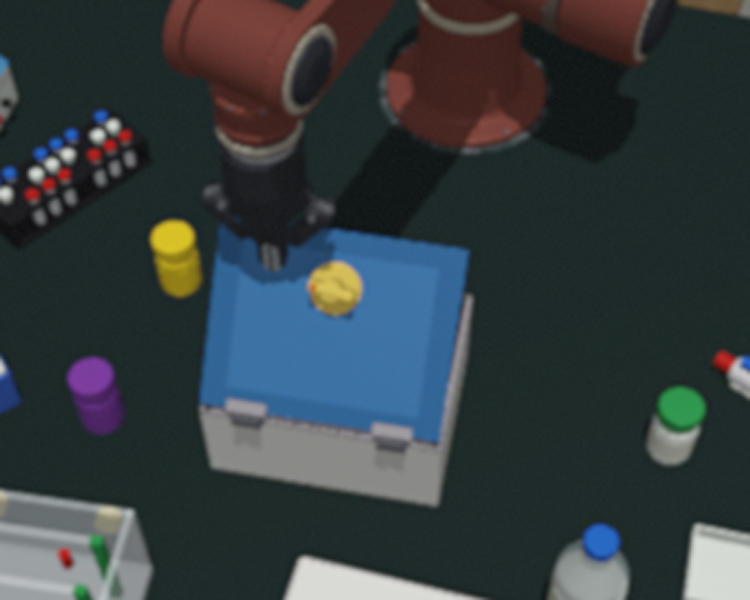

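The lid is at 45°, following the tip, with the knob clear at (335,288) and the red dot toward -y. Continuing the arc while shifting a little farther from the knob.

```bash

python3 -m crank '-0.02 -0.008 -0.0235 0;-0.02 -0.008 -0.0235 0;-0.02 -0.008 -0.0235 0;-0.0125 -0.008 -0.028 0;-0.0125 -0.008 -0.028 0'
python3 -m crank '-0.0125 -0.001 -0.024 0;-0.0032 0 -0.012 0;-0.0032 0 -0.010 0;-0.0032 0 -0.010 0;-0.0032 0 -0.008 0'
python3 -c "
from h import *
pose()"
```

```text
t: 15.45
tool_pos: [0.5008, -0.0962, 0.1648]
tool_rot: [-0.121, 3.137, -0.0]
contact_force: [-0.2, 1.1, 0.7]
opening: 0.0003
grip_force: 0.5
t: 15.87
tool_pos: [0.4884, -0.0967, 0.1328]
tool_rot: [-0.121, 3.138, -0.001]
contact_force: [-0.3, -0.3, 0.3]
opening: -0.0002
grip_force: 0.3
t15.87 p [ 0.4884 -0.0967  0.1328] yawY94.4 z [ 0.001 -0.    -1.   ] F [-0.31 -0.34  0.28] T [-0.015 -0.111  0.001] op-0.0002 g0.3 q [-0.35 -0.2   1.98  0.    1.36 -1.99]
```

```bash

python3 -m crank '-0.001 0 -0.008 0;-0.001 0 -0.008 0;0 0 -0.008 0;0 0 -0.008 0;0 0 -0.006 0'
python3 -m crank '0 0 -0.003 0;0 0 -0.003 0;0 0 -0.002 0;0 0 0 0;0 0 0 0'
python3 -c "
from h import *
pose();grab('scene','s6')
im,W=cloud('s6'); h=cv2.cvtColor(im,cv2.COLOR_RGB2HSV); m=(h[...,0]>95)&(h[...,0]<120)&(h[...,1]>120)&(W[...,2]>.12)&(W[...,2]<.2); p=W[m]; p=p[abs(p[:,1]-.07)<.04]
print(len(p)); print(np.linalg.svd(p-p.mean(0))[2][2], p.mean(0), p.max(0),p.min(0)); f=p[p[:,0]<.48]; print(np.median(f,0))"
```

```text
t: 16.28
tool_pos: [0.4867, -0.0966, 0.113]
tool_rot: [0.121, -3.139, -0.0]
contact_force: [0.6, 0.0, 0.6]
opening: -0.0
grip_force: 0.3
t: 16.7
tool_pos: [0.4869, -0.0966, 0.1097]
tool_rot: [-0.121, 3.139, -0.0]
contact_force: [-1.3, 0.5, 3.5]
opening: 0.0003
grip_force: 1.3
t16.70 p [ 0.4869 -0.0966  0.1097] yawY94.4 z [ 0. -0. -1.] F [-1.34  0.49  3.47] T [0.019 0.257 0.013] op0.0003 g1.3 q [-0.35 -0.18  2.    0.    1.32 -1.99]
1729
[-0.01148887  0.00982505  0.99988573] [0.53437334 0.0692208  0.13420253] [0.63206715 0.10999777 0.14278787] [0.43118313 0.03002761 0.12431134]
[0.457421   0.06821193 0.13311821]
```

The lid lies flat, top at 0.134, contact 3.5 N. I'll rise over the knob and look at the wing.

```bash

python3 -m crank '0 0 0.02 0;0 0 0.05 0;0 0 0.07 0;0 0 0.07 0;0 0 0.07 0' >/dev/null
python3 -m crank '0.01 0.04 0 0;0.012 0.06 0 0;0.012 0.065 0 0;0 0 0 0;0 0 0 0' 60 20
python3 -m crank '0 0 0 0;0 0 0 0;0 0 0 0;0 0 0 0;0 0 0 0' >/dev/null
python3 -c "
from h import *
pose();grab('wrist','w2'); print(ctrl.get_calibration('wrist')['extrinsics'].round(3))
im,W=cloud('w2'); h=cv2.cvtColor(im,cv2.COLOR_RGB2HSV)
m=(h[...,0]>18)&(h[...,0]<35)&(h[...,1]>90)&(W[...,2]>.12)&(W[...,2]<.2); p=W[m]; print(len(p),p.min(0),p.max(0))
t=p[p[:,2]>.158]; print('wing',len(t),np.median(t,0)); print(cv2.minAreaRect((t[:,:2]*1000).astype(np.float32)))
s=p[p[:,2]<.15]; print('skirt',len(s),s[:,2].mean(),cv2.minEnclosingCircle((p[:,:2]*1000).astype(np.float32)))
b=m&(abs(W[...,1]-.07)<2); l=(h[...,0]>95)&(h[...,0]<120)&(h[...,1]>120); print('lid z',np.nanmedian(W[l][:,2]))
"
```

```text
t: 17.58
tool_pos: [0.504, -0.013, 0.25]
tool_rot: [-0.125, 3.138, -0.001]
contact_force: [0.8, -0.3, 0.5]
opening: 0.0513
grip_force: 0.0
t18.00 p [ 0.5036 -0.0148  0.2494] yawY94.3 z [-0. -0. -1.] F [ 0.13  0.1  -1.16] T [ 0.012 -0.018 -0.04 ] op0.0510 g0.0 q [-0.18 -0.26  1.84 -0.    1.57 -1.82]
[[-0.075  0.997  0.001  0.053]
 [ 0.953  0.071  0.295 -0.528]
 [ 0.294  0.023 -0.955  0.27 ]
 [ 0.     0.     0.     1.   ]]
1936 [ 0.47211538 -0.04390596  0.13354084] [0.51212828 0.00609611 0.16670665]
wing 678 [ 0.49417491 -0.0217306   0.16363209]
((497.47515869140625, -19.012779235839844), (45.10586166381836, 20.531986236572266), 71.55509948730469)
skirt 1139 0.13938719397998153 ((497.2882080078125, -18.95863151550293), 25.23151969909668)
lid z 0.1322622389730927
```

View pics/w2.png

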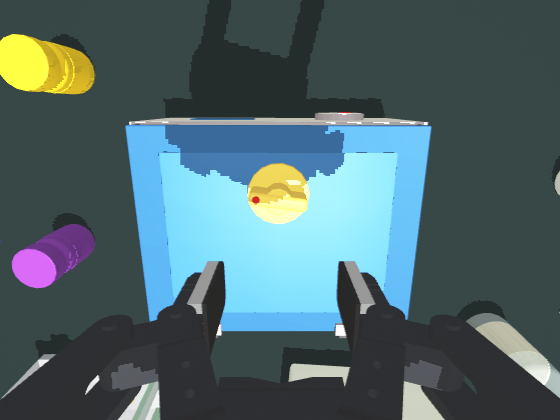

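```bash
python3 -c "
from h import *
im,W=cloud('w2'); h=cv2.cvtColor(im,cv2.COLOR_RGB2HSV)
red=((h[...,0]<8)|(h[...,0]>172))&(h[...,1]>140); red[:160]=0;red[230:]=0;red[:,:235]=0;red[:,320:]=0
v,u=np.where(red); print('red px',u.mean(),v.mean(),len(u),np.median(W[red],0))
for r in range(162,226,4): print(r,' '.join('%3d'%(1000*W[r,c,2]) for c in range(244,314,4)))
for lo in (.156,.161,.163,.165):
  m=(W[...,2]>lo)&(W[...,2]<.175); m[:160]=0;m[230:]=0;m[:,:235]=0;m[:,320:]=0
  q=W[m][:,:2]*1000; c=q.mean(0); w,V=np.linalg.eigh(np.cov((q-c).T)); print(lo,len(q),c.round(1),V[:,1].round(3),np.sqrt(w*12).round(1))
"
```

```text
red px 255.47222222222223 199.77777777777777 36 [ 0.49685363 -0.03568302  0.16542703]
162 131 131 132 132 131 131 134 133 133 132 131 131 131 132 132 132 131 132
166 132 132 132 132 132 133 138 139 139 138 139 139 133 131 131 133 132 131
170 133 133 132 132 137 139 139 137 137 138 139 138 138 138 133 133 132 132
174 132 134 131 138 138 138 138 138 138 138 137 139 138 139 138 131 131 132
178 132 132 139 138 138 138 138 137 137 139 138 138 138 138 138 134 132 132
182 132 132 140 138 138 138 137 138 138 138 139 138 139 138 137 138 130 132
186 133 138 138 141 138 138 137 151 153 155 148 139 137 139 138 137 132 133
190 132 137 156 156 153 152 154 161 162 161 161 150 136 139 137 140 136 132Traceback (most recent call last):
  File "<string>", line 6, in <module>
    for r in range(162,226,4): print(r,' '.join('%3d'%(1000*W[r,c,2]) for c in range(244,314,4)))
                                       ~~~~~~~~^^^^^^^^^^^^^^^^^^^^^^^^^^^^^^^^^^^^^^^^^^^^^^^^^
  File "<string>", line 6, in <genexpr>
    for r in range(162,226,4): print(r,' '.join('%3d'%(1000*W[r,c,2]) for c in range(244,314,4)))
                                                ~~~~~^^~~~~~~~~~~~~~~
ValueError: cannot convert float NaN to integer
```

```bash
python3 -c "
from h import *
im,W=cloud('w2'); W=np.nan_to_num(W)
for r in range(186,226,4): print(r,' '.join('%3d'%(1000*W[r,c,2]) for c in range(244,314,4)))
for lo in (.156,.161,.163,.165):
  m=(W[...,2]>lo)&(W[...,2]<.175); m[:160]=0;m[230:]=0;m[:,:235]=0;m[:,320:]=0
  q=W[m][:,:2]*1000; c=q.mean(0); w,V=np.linalg.eigh(np.cov((q-c).T)); print(lo,len(q),c.round(1),V[:,1].round(3),np.sqrt(w*12).round(1))
"
```

```text
186 133 138 138 141 138 138 137 151 153 155 148 139 137 139 138 137 132 133
190 132 137 156 156 153 152 154 161 162 161 161 150 136 139 137 140 136 132
194 132 138 165 163 163 162 162 162 162 162 162 160 153 151 149 145   0 133
198 131 162 165 166 164 164 165 164 165 163 163 164 163 163 162 162 132 133
202 132 164 164 164 165 164 165 164 164 165 166 165 165 164 164 164 132 133
206 132 133 137 138 163 163 163 163 165 165 163 163 165 166 164 165 132 133
210 133 133 133 138 137 140 162 162 163 163 162 163 164 164 165 164 131 132
214 132 132 132 138 139 138 138 138 162 161 139 138 139 139 133 133 134 132
218 132 133 132 132 131 138 138 139 138 138 138 139 139 132 131 133 133 132
222 132 133 133 132 131 133 133 139 138 139 137 132 132 132 133 133 132 132
0.156 1123 [496.7 -19.1] [0.057 0.998] [15.9 40.9]
0.161 1035 [497.1 -19.1] [0.059 0.998] [15.3 40.5]
0.163 782 [497.6 -18.9] [0.055 0.998] [11.7 42.7]
0.165 192 [497.5 -19.2] [0.058 0.998] [ 7.2 44.2]
```

```bash
python3 -c "
from h import *
im,W=cloud('s6'); h=cv2.cvtColor(im,cv2.COLOR_RGB2HSV)
m=(h[...,0]>18)&(h[...,0]<35)&(h[...,1]>90)&(W[...,2]>.125)&(W[...,2]<.18)&(abs(W[...,1])<.06); p=W[m]; print(len(p),cv2.minEnclosingCircle((p[:,:2]*1000).astype(np.float32)))
t=p[p[:,2]>.16]; print(len(t),t.mean(0),p.min(0),p.max(0))
w,W2=cloud('w2'); h=cv2.cvtColor(w,cv2.COLOR_RGB2HSV); m=(h[...,0]>90)&(h[...,0]<120)&(h[...,1]>60)&(abs(W2[...,2]-.132)<.006); q=W2[m]; print('lid in wrist: left/right y',np.nanpercentile(q,[.3,99.7],axis=0))
for v in (150,170,200,230): 
  c=np.where(m[v])[0]; print(v,W2[v,c.min()],W2[v,c.max()])
c=np.where(m[:,240])[0]; print(W2[c.min()+1,240],W2[c.max()-1,240])
"
```

```text
240 ((495.31048583984375, -21.959856033325195), 32.802059173583984)
67 [ 0.50069586 -0.01387622  0.1651011 ] [ 0.47472714 -0.04749993  0.13250315] [0.52608892 0.008719   0.17290922]
lid in wrist: left/right y [[ 0.43668814 -0.1424368   0.12971764]
 [ 0.63414219  0.10841559  0.13492074]]
150 [ 0.47185316 -0.14487244  0.13009795] [0.45320965 0.10055478 0.13223838]
170 [ 0.48816382 -0.14274806  0.13141692] [0.46986911 0.10278506 0.13095994]
200 [ 0.5138827  -0.14123569  0.13227313] [0.49558943 0.10403437 0.13211347]
230 [ 0.54109536 -0.13908948  0.13241565] [0.52252373 0.10440051 0.13346701]
[ 0.4456226  -0.05328087  0.13116971] [ 0.63590348 -0.04551829  0.1331605 ]
```

The wing is at 0.135 rad with its axis at about (0.503,-0.0145) once the wrist-camera bias is removed (checked against the lid outline). I'll turn the tool by -97.6° so the fingers straddle the blade.

```bash

python3 -m crank '0 0 0 -0.075;0 0 0 -0.075;0 0 0 -0.075;0 0 0 -0.075;0 0 0 -0.075' >/dev/null
python3 -m crank '0 0 0 -0.075;0 0 0 -0.075;0 0 0 -0.075;0 0 0 -0.075;0 0 0 -0.075' >/dev/null
python3 -m crank '0 0 0 -0.075;0 0 0 -0.075;0 0 0 -0.075;0 0 0 -0.075;0 0 0 -0.034' >/dev/null
python3 -m crank '0 0 -0.05 0;0 0 -0.06 0;0 0 -0.06 0;0 0 -0.05 0;0 0 -0.02 0'  >/dev/null
python3 -m crank '0 0 0 0;0 0 0 0;0 0 0 0;0 0 0 0;0 0 0 0'  >/dev/null
python3 -c "
from h import *
pose();grab('wrist','w3')
im,W=cloud('w3'); b=cv2.resize(im[100:420,100:460],None,fx=1.8,fy=1.8,interpolation=2); cv2.imwrite('pics/c6.png',b[:,:,::-1])"
```

```text
t20.13 p [ 0.505  -0.0144  0.1315] yawY-3.2 z [ 0.003 -0.001 -1.   ] F [-0.28 -0.14 -0.21] T [-0.022 -0.005 -0.011] op0.0511 g0.0 q [-0.18 -0.18  1.97  0.    1.35 -0.12]
```

View pics/c6.png

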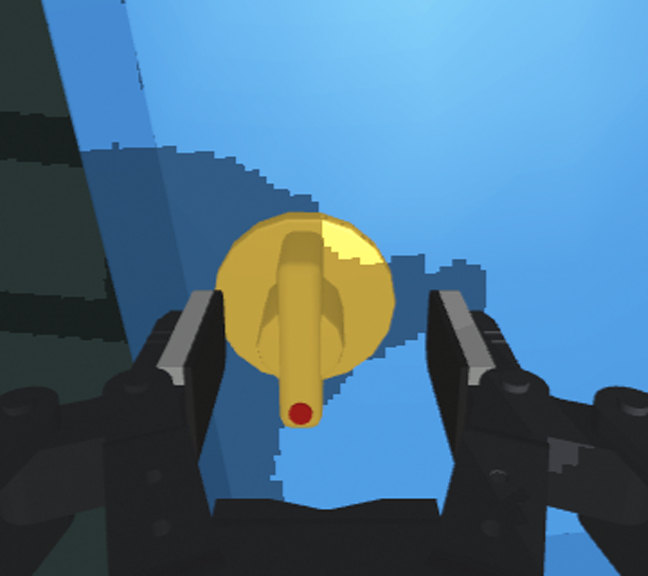

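```bash
python3 -c "
from h import *
im,W=cloud('w1'); h=cv2.cvtColor(im,cv2.COLOR_RGB2HSV)
m=(h[...,0]>5)&(h[...,0]<20)&(h[...,1]>120)&(W[...,2]<.11); v,u=np.where(m); print('cap',u.min(),u.max(),u.mean(),v.mean(), load('w1')[1][m].mean())
im,W=cloud('w3'); E,k=load('w3')[2:]; d=load('w3')[1]; print(k, 'cam pos',-E[:3,:3].T@E[:3,3],E.round(3))
for r in (250,280,310): print(r, d[r,262:275:4], [d[r,c] for c in (215,222,340,347)])
"

```

```text
cap 263 295 278.97444444444443 157.4777777777778 0.47710803
[340.42700981 340.42700981 280.71244194 211.49308915] cam pos [0.50809659 0.05951074 0.29590671] [[ 0.998 -0.056  0.003 -0.505]
 [-0.054 -0.954  0.295 -0.003]
 [-0.013 -0.294 -0.956  0.307]
 [ 0.     0.     0.     1.   ]]
250 [0.14217466 0.14300767 0.14275777 0.14198235] [np.float32(0.17677201), np.float32(0.1712393), np.float32(0.1761032), np.float32(0.17719091)]
280 [0.1457834  0.14699695 0.14535004 0.14730412] [np.float32(0.13290341), np.float32(0.14985773), np.float32(0.1462136), np.float32(0.13121875)]
310 [0.15043743 0.14925392 0.15084551 0.15115766] [np.float32(0.13360964), np.float32(0.14925), np.float32(0.14599732), np.float32(0.13186574)]
```

The blade sits about 5 mm toward -x of the finger centre (blade column 300 against finger middle 325 in the crop), and its orientation is right. I'll shift, lower, grip lightly, then settle onto the skirt.

```bash

python3 -m crank '-0.01 -0.002 0 0;0 0 -0.004 0;0 0 -0.004 0;0 0 -0.002 0;0 0 0 0' >/dev/null
python3 -m crank '0 0 0 0;0 0 0 0;0 0 0 0;0 0 0 0;0 0 0 0' 5 20
python3 -m crank '0 0 0 0;0 0 0 0;0 0 0 0;0 0 0 0;0 0 0 0' 
python3 -c "
from h import *
pose()"
```

```text
t: 21.02
tool_pos: [0.4987, -0.0151, 0.1246]
tool_rot: [-2.282, -2.159, 0.0]
contact_force: [-1.3, 0.5, 1.3]
opening: 0.0103
grip_force: 23.4
t: 21.43
tool_pos: [0.4987, -0.0151, 0.1246]
tool_rot: [-2.282, -2.159, 0.0]
contact_force: [-3.2, 0.3, 2.6]
opening: 0.0102
grip_force: 23.6
t21.43 p [ 0.4987 -0.0151  0.1246] yawY-3.2 z [-0.  0. -1.] F [-3.22  0.34  2.59] T [ 0.082  0.321 -0.085] op0.0102 g23.6 q [-0.18 -0.19  1.98  0.    1.34 -0.12]
```

```bash

python3 -m crank '0 0 -0.002 0;0 0 -0.002 0;0 0 0 0;0 0 0 0;0 0 0 0' | grep -E "pos|force"
python3 -m crank '0 0 -0.002 0;0 0 0 0;0 0 0 0;0 0 0 0;0 0 0 0' | grep -E "pos|force"

```

```text
tool_pos: [0.4986, -0.0151, 0.1237]
contact_force: [-6.3, 0.8, 8.4]
grip_force: 24.5
tool_pos: [0.4986, -0.0151, 0.1232]
contact_force: [-8.4, 0.7, 11.1]
grip_force: 25.0
```

```bash

python3 -m crank '-0.002 0 0 0;-0.001 0 0 0;0 0 0 0;0 0 0 0;0 0 0 0' | grep -E "pos|force"
python3 -m crank '0 0 -0.0008 0;0 0 0 0;0 0 0 0;0 0 0 0;0 0 0 0' | grep -E "pos|force"
python3 -c "
from h import *
pose()"
```

```text
tool_pos: [0.4986, -0.0152, 0.1233]
contact_force: [-1.9, 1.0, 6.8]
grip_force: 24.4
tool_pos: [0.4986, -0.0152, 0.1233]
contact_force: [-3.1, 1.4, 9.0]
grip_force: 24.6
t23.10 p [ 0.4986 -0.0152  0.1233] yawY-3.2 z [ 0.003 -0.    -1.   ] F [-3.1   1.45  8.98] T [ 0.184  0.372 -0.081] op0.0106 g24.6 q [-0.18 -0.19  1.99  0.    1.34 -0.13]
```

```bash

python3 -m crank '-0.001 0 -0.001 0;0 0 -0.001 0;0 0 0 0;0 0 0 0;0 0 0 0' | grep -E "pos|force"
python3 -m crank '0 0 0 -0.01;0 0 0 -0.02;0 0 0 -0.02;0 0 0 -0.02;0 0 0 -0.01' | grep -E "pos|force"
python3 -c "
from h import *
pose()"
```

```text
tool_pos: [0.4986, -0.0152, 0.1231]
contact_force: [-4.3, 1.3, 11.0]
grip_force: 24.9
tool_pos: [0.4989, -0.0152, 0.1231]
contact_force: [-2.4, 0.8, 11.4]
grip_force: 24.8
t23.93 p [ 0.4989 -0.0152  0.1231] yawY-10.4 z [ 0.005 -0.    -1.   ] F [-2.4   0.78 11.44] T [0.225 0.212 0.042] op0.0105 g24.8 q [-0.18 -0.19  1.99  0.    1.34  0.  ]
```

```bash

python3 -m crank '-0.001 0 -0.001 -0.03;0 0 -0.001 -0.03;0 0 0 -0.03;0 0 0 -0.02;0 0 0 -0.01' | grep -E "pos|force"
python3 -c "
from h import *
pose()"
python3 -m crank '0 0 0 -0.02;0 0 0 -0.02;0 0 0 -0.02;0 0 0 -0.02;0 0 0 0' | grep -E "pos|force"
python3 -c "
from h import *
pose()"
```

```text
tool_pos: [0.4994, -0.0153, 0.1228]
contact_force: [-1.1, 1.6, 11.9]
grip_force: 24.9
t24.35 p [ 0.4994 -0.0153  0.1228] yawY-21.2 z [ 0.008 -0.001 -1.   ] F [-1.11  1.62 11.92] T [ 0.209 -0.032  0.043] op0.0100 g24.9 q [-0.18 -0.19  1.99  0.    1.33  0.19]
tool_pos: [0.4997, -0.0155, 0.1228]
contact_force: [-0.6, 0.3, 11.7]
grip_force: 24.8
t24.77 p [ 0.4997 -0.0155  0.1228] yawY-28.4 z [ 0.009 -0.001 -1.   ] F [-0.63  0.31 11.74] T [ 0.224 -0.276 -0.04 ] op0.0106 g24.8 q [-0.18 -0.19  1.99  0.    1.33  0.32]
```

```bash

python3 -m crank '0 0 -0.001 0;0 0 -0.001 0;0 0 0 0;0 0 0 -0.01;0 0 0 -0.01' | grep -E "pos|force"
python3 -c "
from h import *
pose()"
python3 -m crank '0 0 0 -0.02;0 0 0 -0.02;0 0 0 -0.02;0 0 0 -0.02;0 0 0 0' | grep -E "pos|force"
python3 -c "
from h import *
pose()"
python3 -m crank '0 0 0 -0.02;0 0 0 -0.02;0 0 0 -0.02;0 0 0 -0.02;0 0 0 0' | grep -E "pos|force"
python3 -c "
from h import *
pose()"
```

```text
tool_pos: [0.4997, -0.0155, 0.1225]
contact_force: [-2.2, 0.9, 14.4]
grip_force: 25.2
t25.18 p [ 0.4997 -0.0155  0.1225] yawY-30.2 z [ 0.009 -0.001 -1.   ] F [-2.23  0.88 14.39] T [0.191 0.107 0.014] op0.0105 g25.2 q [-0.18 -0.19  1.99  0.    1.33  0.35]
tool_pos: [0.5, -0.0157, 0.1225]
contact_force: [-0.7, 0.1, 13.0]
grip_force: 25.0
t25.60 p [ 0.5    -0.0157  0.1225] yawY-37.4 z [ 0.009 -0.001 -1.   ] F [-0.66  0.06 12.98] T [ 0.112 -0.149 -0.03 ] op0.0101 g25.0 q [-0.18 -0.19  1.99  0.    1.33  0.47]
tool_pos: [0.5002, -0.0159, 0.1225]
contact_force: [0.3, 0.3, 12.0]
grip_force: 24.9
t26.02 p [ 0.5002 -0.0159  0.1225] yawY-44.6 z [ 0.01  -0.002 -1.   ] F [ 0.35  0.26 11.96] T [ 0.017 -0.267 -0.071] op0.0102 g24.9 q [-0.18 -0.19  1.99  0.    1.33  0.6 ]
```

```bash

python3 -m crank '0 0 -0.0008 -0.02;0 0 0 -0.02;0 0 0 -0.02;0 0 0 -0.02;0 0 0 0' | grep -E "force"
python3 -m crank '0 0 0 -0.02;0 0 0 -0.02;0 0 0 -0.02;0 0 0 0;0 0 0 0' | grep -E "force"
python3 -c "
from h import *
pose(); grab('wrist','w4')
for f in ('w3','w4'):
  im,W=cloud(f); h=cv2.cvtColor(im,cv2.COLOR_RGB2HSV)
  red=((h[...,0]<8)|(h[...,0]>172))&(h[...,1]>140)&(load(f)[1]<.2); red[:150]=0; red[:,:230]=0; red[:,330:]=0
  v,u=np.where(red); print(f,len(u),u.mean(),v.mean())
  y=(h[...,0]>18)&(h[...,0]<35)&(h[...,1]>90)&(W[...,2]>.155)&(W[...,2]<.18); q=W[y][:,:2]*1000; c=q.mean(0); w,V=np.linalg.eigh(np.cov((q-c).T)); print(c,np.degrees(np.arctan2(V[1,1],V[0,1])),np.sqrt(w*12))
"
```

```text
contact_force: [-0.9, -1.4, 13.9]
grip_force: 25.0
contact_force: [0.0, -1.5, 13.1]
grip_force: 25.0
t26.85 p [ 0.5006 -0.0163  0.1225] yawY-57.2 z [ 0.011 -0.003 -1.   ] F [ 1.00e-02 -1.53e+00  1.31e+01] T [-0.164 -0.327 -0.061] op0.0102 g25.0 q [-0.18 -0.19  1.99 -0.    1.33  0.82]
w3 117 266.54700854700855 329.4273504273504
[498.11285575 -14.75540057] 86.96689293313649 [16.80575499 38.8082149 ]
w4 127 280.88188976377955 337.45669291338584
[501.37127577 -16.27182431] -147.3723673483697 [12.45113262 43.08919606]
```

There's no slip: the wing has turned 54° with the tool, so the knob is at about 1.08 rad, past the frame edge. Now small steps toward the stop, watching the torque.

```bash
P='from h import *
o=ctrl.get_obs();print("Tz %.3f"%o["wrist_torque"][2],o["contact_force"].round(1))
pose()'
python3 -m crank '0 0 0 -0.02;0 0 0 -0.02;0 0 0 0;0 0 0 0;0 0 0 0' >/dev/null; python3 -c "$P"
python3 -m crank '0 0 0 -0.02;0 0 0 -0.01;0 0 0 0;0 0 0 0;0 0 0 0' >/dev/null; python3 -c "$P"
```

```text
Tz -0.016 [ 1.  -2.6 13. ]
t27.32 p [ 0.5007 -0.0164  0.1225] yawY-60.8 z [ 0.011 -0.003 -1.   ] F [ 0.95 -2.58 13.02] T [-0.262 -0.405 -0.016] op0.0103 g24.9 q [-0.18 -0.19  1.99 -0.    1.33  0.88]
Tz -0.066 [ 0.9 -2.5 11.8]
t27.73 p [ 0.5007 -0.0165  0.1225] yawY-63.5 z [ 0.011 -0.003 -1.   ] F [ 0.88 -2.48 11.8 ] T [-0.32  -0.41  -0.066] op0.0101 g24.9 q [-0.18 -0.19  1.99 -0.    1.33  0.93]
```

```bash
P='from h import *
pose()'
python3 -m crank '0 0 0 -0.02;0 0 0 0;0 0 0 0;0 0 0 0;0 0 0 0' >/dev/null; python3 -c "$P"
```

```text
t28.15 p [ 0.5007 -0.0166  0.1224] yawY-65.3 z [ 0.011 -0.003 -1.   ] F [ 0.56 -2.05 12.16] T [-0.322 -0.365  0.02 ] op0.0107 g24.9 q [-0.18 -0.19  1.99 -0.    1.33  0.96]
```

```bash
cat > g.py <<'E'
from h import *
import sys
pose(); sys.exit(abs(ctrl.get_obs()['wrist_torque'][2])>0.15)
E
python3 -m crank '0 0 0 -0.015;0 0 0 0;0 0 0 0;0 0 0 0;0 0 0 0' >/dev/null; python3 g.py &&
python3 -m crank '0 0 0 -0.015;0 0 0 0;0 0 0 0;0 0 0 0;0 0 0 0' >/dev/null && python3 g.py &&
python3 -m crank '0 0 0 -0.015;0 0 0 0;0 0 0 0;0 0 0 0;0 0 0 0' >/dev/null && python3 g.py &&
python3 -m crank '0 0 0 -0.015;0 0 0 0;0 0 0 0;0 0 0 0;0 0 0 0' >/dev/null && python3 g.py &&
python3 -m crank '0 0 0 -0.015;0 0 0 0;0 0 0 0;0 0 0 0;0 0 0 0' >/dev/null && python3 g.py
```

```text
t28.57 p [ 0.5007 -0.0166  0.1225] yawY-66.6 z [ 0.011 -0.004 -1.   ] F [ 1.11 -3.38 11.9 ] T [-0.407 -0.487  0.247] op0.0106 g25.1 q [-0.18 -0.19  1.99 -0.    1.33  0.98]True
```

```bash
python3 -m crank '0 0 0 -0.003;0 0 0 0;0 0 0 0;0 0 0 0;0 0 0 0' >/dev/null; python3 g.py
```

```text
t28.98 p [ 0.5007 -0.0166  0.1224] yawY-66.8 z [ 0.011 -0.004 -1.   ] F [ 1.09 -2.68 13.49] T [-0.403 -0.413  0.288] op0.0102 g25.4 q [-0.18 -0.19  1.99 -0.    1.33  0.99]True
```

The tongue is firmly against the stop at about 1.24 rad and 0.29 N m. Easing off and letting go.

```bash

python3 -m crank '0 0 0.002 0.006;0 0 0.002 0.005;0 0 0.001 0;0 0 0 0;0 0 0 0' >/dev/null; python3 g.py
python3 -m crank '0 0 0 0;0 0 0 0;0 0 0 0;0 0 0.004 0;0 0 0.01 0' 60 >/dev/null
python3 -m crank '0 0 0.03 0;0 0 0.05 0;0 0 0.06 0;0 0 0.06 0;0 0 0.05 0' >/dev/null
python3 -m crank '0 0 0 0;0 0 0 0;0 0 0 0;0 0 0 0;0 0 0 0' >/dev/null
python3 g.py; python3 -c "
from h import *
grab('wrist','w5'); grab('scene','s7')
im,W=cloud('w5'); h=cv2.cvtColor(im,cv2.COLOR_RGB2HSV)
y=(h[...,0]>18)&(h[...,0]<35)&(h[...,1]>90)&(W[...,2]>.15)&(W[...,2]<.18); q=W[y][:,:2]*1000; c=q.mean(0); w,V=np.linalg.eigh(np.cov((q-c).T)); print(len(q),c,np.degrees(np.arctan2(V[1,1],V[0,1])),np.sqrt(w*12))
im,W=cloud('s7'); h=cv2.cvtColor(im,cv2.COLOR_RGB2HSV); m=(h[...,0]>95)&(h[...,0]<120)&(h[...,1]>120)&(W[...,2]>.12)&(W[...,2]<.2)
p=W[m]; p=p[(abs(p[:,1])<.12)&(p[:,0]<.65)]; A=np.c_[p[:,:2]-[.6456,-.003],np.ones(len(p))]; print('lid slope',np.linalg.lstsq(A,p[:,2],rcond=None)[0],len(p))
"
```

```text
t29.40 p [ 0.5007 -0.0166  0.1233] yawY-65.9 z [ 0.012 -0.003 -1.   ] F [ 5.93 -3.11  4.24] T [-0.526 -1.183  0.138] op0.0103 g23.9 q [-0.18 -0.19  1.99 -0.    1.33  0.97]
t30.65 p [ 0.4953 -0.015   0.2502] yawY-65.9 z [-0.003  0.001 -1.   ] F [-0.54  0.4  -0.18] T [ 0.022 -0.046 -0.039] op0.0516 g0.0 q [-0.18 -0.28  1.85  0.    1.57  0.97]
1027 [500.66862605 -17.25764924] -155.29865416384274 [16.47034887 39.35628333]
lid slope [0.01090432 0.00076248 0.1353988 ] 4711False
False
```

```bash
python3 -c "
from h import *
B=np.array([.6456,-.003])
for f in ('s6','s7','w2','w5'):
  im,W=cloud(f); h=cv2.cvtColor(im,cv2.COLOR_RGB2HSV); m=(h[...,0]>90)&(h[...,0]<120)&(h[...,1]>70)&(W[...,2]>.12)&(W[...,2]<.145)
  p=W[m]; p=p[(p[:,1]>.02 if f[0]=='s' else abs(p[:,1])<.2)&(abs(p[:,1])<.11)&(p[:,0]<.63)&(p[:,0]>.455)]; A=np.c_[p[:,:2]-B,np.ones(len(p))]; print(f,len(p),np.linalg.lstsq(A,p[:,2],rcond=None)[0].round(4))
  im2=h; k=(h[...,0]>18)&(h[...,0]<35)&(h[...,1]>90)&(W[...,2]>.16)&(W[...,2]<.18)&(abs(W[...,1])<.05)&(abs(W[...,0]-.5)<.04); print('  wing top',np.percentile(W[k][:,2],75).round(4))
"; python3 g.py
```

```text
s6 1803 [ 0.0093 -0.0119  0.1361]
  wing top 0.1669
s7 1820 [ 0.0076 -0.0103  0.1358]
  wing top 0.1675
w2 36302 [ 1.03e-02 -1.00e-04  1.34e-01]
  wing top 0.1645
w5 54118 [ 0.0105 -0.      0.1338]
  wing top 0.1645
t30.75 p [ 0.4956 -0.015   0.2507] yawY-65.9 z [-0.002  0.    -1.   ] F [-0.26 -0.66 -0.89] T [-0.004  0.004 -0.008] op0.0510 g0.0 q [-0.18 -0.28  1.85  0.    1.58  0.97]False
```

The wing rests at about 1.22 rad. To compare the lid height with its free state under the same camera bias, I'll repeat the w2 viewpoint.

```bash

python3 -m crank '0.016 0 -0.002 0.0712;0 0 0 0.0712;0 0 0 0.0712;0 0 0 0.0712;0 0 0 0.0712' >/dev/null
python3 -m crank '0 0 0 0.0712;0 0 0 0.0712;0 0 0 0.0712;0 0 0 0.0712;0 0 0 0.0712' >/dev/null
python3 -m crank '0 0 0 0.0712;0 0 0 0.0712;0 0 0 0.0712;0 0 0 0.0712;0 0 0 0.0712' >/dev/null
python3 -m crank '0 0 0 0.0712;0 0 0 0.0712;0 0 0 0.0712;0 0 0 0.0712;0 0 0 0.0712' >/dev/null
python3 -m crank '0 0 0 0.0712;0 0 0 0.0712;0 0 0 0.0712;0 0 0 0.0712;0 0 0 0.0712' >/dev/null
python3 -m crank '0 0 0 0;0 0 0 0;0 0 0 0;0 0 0 0;0 0 0 0' >/dev/null
python3 g.py;python3 -c "
from h import *
grab('wrist','w6'); B=np.array([.6456,-.003])
for f in ('w2','w6'):
  im,W=cloud(f); h=cv2.cvtColor(im,cv2.COLOR_RGB2HSV); m=(h[...,0]>90)&(h[...,0]<120)&(h[...,1]>70)&(W[...,2]>.12)&(W[...,2]<.145)
  p=W[m]; p=p[(abs(p[:,1])<.11)&(p[:,0]<.63)&(p[:,0]>.45)]; A=np.c_[p[:,:2]-B,np.ones(len(p))]; print(f,len(p),np.linalg.lstsq(A,p[:,2],rcond=None)[0].round(4))
  for a,b in ((.45,.47),(.54,.56),(.6,.62)): s=p[(p[:,0]>a)&(p[:,0]<b)]; print('  z',a,s[:,2].mean().round(4),len(s))
"
```

```text
t33.25 p [ 0.5042 -0.0151  0.251 ] yawY94.3 z [-0.  0. -1.] F [ 0.34 -0.13 -0.45] T [-0.     0.012 -0.024] op0.0512 g0.0 q [-0.18 -0.26  1.84  0.    1.57 -1.82]
w2 37910 [ 0.011  -0.      0.1341]
  z 0.45 0.1317 6360
  z 0.54 0.1331 4975
  z 0.6 0.1335 2139
w6 37653 [1.260e-02 1.000e-04 1.341e-01]
  z 0.45 0.1314 6277
  z 0.54 0.1329 4947
  z 0.6 0.1335 2147False
```

```bash
python3 -c "
from h import *
B=np.array([.6456,-.003])
for f in ('w6','w2','w5','s7','s6','top0'):
  im,W=cloud(f); p=W[(abs(W[...,2])<.012)&(im.max(-1)<75)]; p=p[(abs(p[:,1])<.35)&(p[:,0]>.3)&(p[:,0]<.75)]
  if len(p)<200: print(f,len(p)); continue
  A=np.c_[p[:,:2]-B,np.ones(len(p))]
  for _ in range(3):
    c=np.linalg.lstsq(A,p[:,2],rcond=None)[0]; r=abs(A@c-p[:,2])<.004; A=A[r];p=p[r]
  print(f,len(p),c.round(4),p[:,:2].min(0).round(2),p[:,:2].max(0).round(2))
"
```

```text
w6 109830 [ 0.0001  0.0009 -0.0007] [ 0.3  -0.35] [0.75 0.35]
w2 109948 [ 0.0001  0.001  -0.0007] [ 0.3  -0.35] [0.75 0.35]
w5 77953 [ 0.      0.0009 -0.0008] [ 0.3  -0.35] [0.75 0.33]
s7 17417 [-0.0013 -0.0001  0.0007] [ 0.3  -0.35] [0.75 0.35]
s6 16927 [-0.0012 -0.      0.0007] [ 0.3  -0.35] [0.75 0.35]
top0 15585 [0.0008 0.0009 0.0007] [ 0.3  -0.35] [0.75 0.35]
```

The bench plane fits flat to within 0.001 rad, so the lid angle is about -0.012, below the -0.006 limit. Handing in.

```bash
python3 -c "
from h import *
print(ctrl.finish_job())"
```

```text
the job is handed in; nothing more can be done
None
```

I handed the job in; the hand-in returned no verdict. By my last measurements the jar stands in the box, the lid is down on its squeezed seal (about -0.012 rad), and the knob was turned to its stop and let go at about 1.22 rad.

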